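# Slide the webcam along its locking rail to the toy car

## Robot

A 6-joint arm with a two-finger parallel gripper is mounted at the origin on a cart in front of the work surface, level with it; the furniture and walls round the work are solid. World frame = base frame: x ahead of the robot, y to its left, z up, the work surface at z = 0. Lengths are in m, angles in rad, forces in N, time in s.
With the tool pointing down it reaches from about 0.375 to 0.975 m from the base axis. Payload 3.8 kg.
Tool frame: the origin (TCP) lies on the centre line of the jaws, within the pads' length; the fingertips stand 14 mm ahead of it and the grasp point (between the pads) lies 5 mm behind it (tip_extent is the distance from the TCP to the fingertips, in m); z points along the fingers, y is the line along which they close (so a half turn about z gives the same grasp; the last joint's range is limited). The gripper opens to 85 mm and grips with 20 to 120 N. Pads are 22 mm wide; open, the fingers measure 114 mm over their backs; the gripper's body (76 mm by 85 mm) begins 54 mm behind the grasp point. The pads swing forward as they close: fully open they stand 13 mm farther back than shut.
Start: joints at [-1.153, 0.264, 1.604, -0, 1.274, -0.037], TCP at [0.297, -0.606, 0.245] pointing down, gripper open.
Joint ranges: [-2.63, 2.63], [-0.94, 2.18], [0.31, 2.57], [-1.31, 4.45], [0, 2.66], [-2.55, 2.55]. Speed limits (rad/s): [2.57, 2.57, 3.14, 3.14, 3.14, 3.14].

## Interface

Orientations are given as a unit quaternion [w, x, y, z].
In Python, from plant import read_state, snapshot, finish_job, recognise, landmark_of, tip_extent gives the robot as it stands.
- The arm moves only by the tool arm_command, never from a script. Its arguments are lists of equal length, an entry for each row: "xyz": the shift along the world's x, y, z in m, a list of three; "twist": the turn, a rotation vector about the world's x, y, z in rad, a list of three; "hand": the opening, from 0 (shut) to 1 (fully open). In form: {"xyz": [[tx, ty, tz], ...], "twist": [[wx, wy, wz], ...], "hand": [hand, ...]}. A call has 1 to 12 rows; each row is the pose to reach, as a shift and turn from the pose commanded when the call began; what a row does not reach only later rows make up. A row lasts 1/12 s, in which the tool goes at most 41.7 mm and 7.16 degrees, less where a joint would pass 70% of its speed; a pose out of reach is approached as far as the arm can. A call with a gripper value outside its range is refused whole. The fingers move at their own pace and stop on an object; the grip force is fixed at half the most. Time passes only in rows, so rows that repeat a pose let the fingers close. It gives the time, the measured TCP pose, the force, the opening and the grip force at its end, in the units of the state.
- read_state(): the state, without advancing time (a new reading comes with each control period).
- snapshot(name): name is "scene" or "top"; returns a dict with "pixels" (480x640x3 uint8, blue, green, red), "mtx" (3x3 intrinsics, pixels), "T" (4x4, takes a point from camera to world coordinates). Camera axes: x right, y up, looking along -z (the intrinsics and any distortion apply to the point x, -y, -z); pixel columns grow to the right and rows downward; lengths in m; the calibration is good to about 2 mm. A picture is of the moment at which its call begins. There is no depth.
- finish_job(): hands the job in; it is judged then, once.
Trained networks look in the newest picture that a camera, given by its name, has taken for a name from the list of things; names that differ only in an ending like _2 or _b are one class to them, and where a whole thing is asked for, a point or a joint stands for the part that bears it (a point fixed in the world has none). Each returns a list of dicts, best first, with "p" (0 to 1); they miss things now and then, are a little off and sometimes report something else, mostly with a low value. They report only what shows in the picture. A call takes as long as a camera call. They do not tell look-alikes from the thing itself.
- recognise(camera, query): "xyz" ([x, y, z] in m, in the coordinates of the camera as it stood for that picture, good to about 4 mm: the middle of the surface that is visible of it).
- landmark_of(camera, query): "xyz" ([x, y, z] in m, in the coordinates of the camera as it stood for that picture, good to about 4 mm: a listed point, or the origin of a listed thing).
The state is a dict: "time_s": time; "joint_pos": joint angles; "dq": joint speeds; "tau": joint torques, N m; "eef_pos": TCP position; "tcp_rot": TCP orientation; "contact_force": force on the tool from outside, world axes, zero at the start; "ft_torque": the same for the moment, N m; "gripper_width": finger opening in m; "finger_force": force on a finger pad.
Only numpy, scipy, OpenCV 4.12 (cv2) and the standard library are available. Lean on these libraries where they do the work, as an engineer would, in place of code of your own. Each camera call takes 0.05 s, during which the arm holds its last target. There are 200 camera calls.

## Task

The webcam sits on a slide rail whose carriage is locked by the orange button. Press the button fully down and, keeping it down all the way, push the carriage along until it is right up against the end stop on the side where the white toy car stands; then let go so that the button springs up and locks the carriage there. Use only the fingertips and leave everything else on the desk where it stands.

Things in the scene. Friction and masses are not known exactly. Their poses are not given: they have to be found in the camera images.
- rail: Slide rail fixed to the desk, 96 mm (its x) by 356 mm (its y), black base, two steel rods along its y, an aluminium comb along its -x side, an aluminium end block 22 mm thick and 42 mm high at each end. Origin: centre of its underside. The carriage slides along its y; the webcam looks along its +x. Turned by up to 0.35 rad either way.
- carriage (a joint): Position of the grey carriage along the rail's +y, m: 0 in the middle, -0.096 and +0.096 hard against the end stops. Starts locked in the middle notch. Button up: locked to the comb (a notch every 16 mm, about 1.5 mm of play either way). Button down: slides with about 1 N.
- button (a joint): How far the orange lock button is pressed, m: 0 up (locked), 0.009 fully down (hard stop); the carriage comes free beyond about 0.005. It springs back: 2 N at the top, 5 N fully down. If let up along the way it catches in the next notch.
- button_top (a point): Centre of the orange button's thumb face, 20 mm to the rail's -x side of the carriage's middle; 58 mm above the desk when up, 49 mm fully down; axes as the rail's. The button rides on the carriage, 34 mm (rail x) by 56 mm (rail y). A ridge 7 mm high, 6 mm thick at each y end leaves 44 mm of flat face between; a fingertip can push on either ridge.
- carriage_mid (a point): Middle of the carriage's top face, 47 mm above the desk. The carriage is 92 mm (rail x) by 80 mm (rail y). The black webcam stands on it, 34 mm to the rail's +x side of this point, 24 x 66 mm in plan, its top 92 mm above the desk.
- toy_car_c (a point): Centre of the white toy car with a blue roof light, 77 x 34 x 28 mm, loose. It stands on the webcam's side of the rail (rail +x), about 115 mm from the rail's centre line and about 110 mm towards one end: which end (rail +y or -y) varies, and it is the end to slide to. Do not move it.
- mug_c (a point): Middle of the green mug, 86 x 116 x 94 mm, loose; stands likewise near the other end. Do not move it.
- mouse_c (a point): Black mouse, 120 x 66 x 39 mm, loose, to the right. Do not move it.
- earbuds_c (a point): White earbud case, 47 x 60 x 24 mm, loose, to the left. Do not move it.
- candle_c (a point): Candle jar with a blue lid, 76 mm wide, 124 mm high, loose, to the left. Do not move it.
- hub_c (a point): Black USB hub, 34 x 92 x 14 mm, loose, to the right. Do not move it.
There are look-alikes about, which are no part of the job. What is shaped like the part that bears toy_car_c but pink is not meant.

How it is judged:
By the outcome, as a careful person would: the job done as asked, in the order asked, and still so for the second after the job is handed in, with the robot touching nothing.
It also fails if it takes over 48 s, if anything falls off the work surface, if the arm or the gripper's body presses on something with over 40 N, if the wrist force passes 120 N, or if a joint passes its speed limit or range.

## Working session

There is one attempt and no reset: what is moved stays moved. The work goes in short steps, Python scripts to look and compute and a tool call to move; the robot and the scene stay as the last step left them, time stands still between calls to the robot, and variables do not carry over. Pictures are saved under pics/ and viewed, at most 10 in all, crops included, and the job is handed in when it is done.

Besides the shell and the picture viewer there is one more tool, called as name(argument=value, ...) on one line, values as JSON. arm_command: Moves the arm, as the interface text tells. Its arguments: {"type":"object","properties":{"xyz":{"type":"array"},"twist":{"type":"array"},"hand":{"type":"array"}},"required":["xyz","twist","hand"]}

```bash
mkdir -p pics
cat > h.py <<'E'
from plant import *
import numpy as np, cv2
def W(s,p): return (s["T"]@np.r_[p,1])[:3]
E
python3 - <<'E'
from h import *
for c in ["scene","top"]:
    s=snapshot(c); cv2.imwrite(f"pics/{c}1.png",s["pixels"])
    for q in ["rail","button_top","carriage_mid","toy_car_c","mug_c"]:
        print(c,q,[(np.round(W(s,d["xyz"]),3).tolist(),round(d["p"],2)) for d in landmark_of(c,q)[:3]])
st=read_state(); print({k:np.round(v,3).tolist() for k,v in st.items()}, tip_extent)
E
```

```text
scene rail [([0.508, 0.108, 0.0], 0.63)]
scene button_top [([0.397, 0.405, 0.0], 0.71), ([0.487, 0.099, 0.051], 0.67)]
scene carriage_mid [([0.507, 0.104, 0.042], 0.63)]
scene toy_car_c [([0.65, 0.037, 0.013], 0.71), ([0.477, -0.155, 0.011], 0.66), ([0.578, 0.249, 0.044], 0.46)]
scene mug_c [([0.582, 0.251, 0.045], 0.82)]
top rail [([0.488, 0.104, 0.061], 0.75), ([0.503, 0.108, 0.002], 0.65)]
top button_top [([0.485, 0.104, 0.059], 0.72)]
top carriage_mid [([0.506, 0.108, 0.051], 0.64)]
top toy_car_c [([0.655, 0.043, 0.016], 0.98), ([0.482, -0.149, 0.013], 0.73)]
top mug_c [([0.583, 0.255, 0.047], 0.68)]
{'time_s': 0.6, 'joint_pos': [-1.153, 0.264, 1.604, -0.0, 1.274, -0.037], 'dq': [0.0, -0.001, 0.001, -0.002, 0.002, -0.0], 'tau': [0.0, -51.464, -36.746, -0.0, 0.001, -0.0], 'eef_pos': [0.297, -0.606, 0.245], 'tcp_rot': [0.0, 0.974, 0.225, 0.0], 'contact_force': [-0.422, 0.187, -0.503], 'ft_torque': [0.014, -0.007, 0.008], 'finger_force': 0.0, 'gripper_width': 0.086} 0.014
```

View pics/scene1.png

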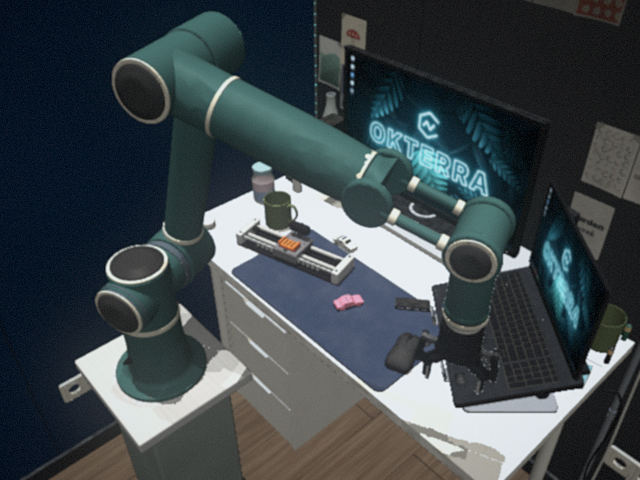

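View pics/top1.png

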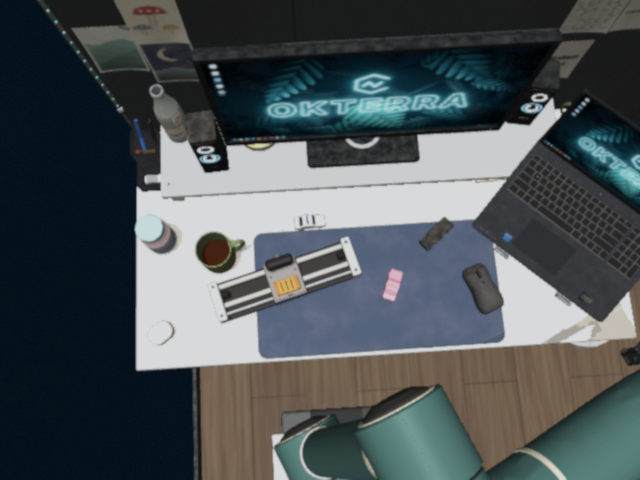

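The top view shows the rail running from (220,300) to (350,258), with the orange button at (287,286) and the webcam at (279,262). The car candidates are the white car at (310,221) and the pink one at (393,285). I choose the white one, which is near the right-hand (rail -y) end. Next I check that in a close crop and fit the rail yaw.

Run:
```python
from h import *
s=snapshot("top"); im=s["pixels"]
x0,y0,k=200,200,4
cv2.imwrite("pics/crop1.png",cv2.resize(im[200:330,200:400],None,fx=4,fy=4,interpolation=cv2.INTER_CUBIC))
K=s["mtx"];T=s["T"]; print(T[:3,3].round(3))
def ray(u,v,z):
    d=np.linalg.inv(K)@[u,v,1]; d=T[:3,:3]@[d[0],-d[1],-d[2]]; o=T[:3,3]; return o+d*(z-o[2])/d[2]
hsv=cv2.cvtColor(im,cv2.COLOR_BGR2HSV)
m=cv2.inRange(hsv,(8,120,110),(25,255,255)); m[:, :240]=0; m[:240]=0; m[320:]=0; m[:,340:]=0
n,l,stt,c=cv2.connectedComponentsWithStats(m)
print(stt.tolist())
p=np.argwhere(m)[:,::-1].astype(np.float32); r=cv2.minAreaRect(p); print(r, ray(*r[0],0.060))
# rendered rail outlines for hypothesised pose via landmark
```

```text
[0.262 0.039 1.461]
[[0, 0, 640, 480, 306889], [274, 276, 26, 19, 311]]
((286.70001220703125, 285.1000061035156), (13.281566619873047, 23.400856018066406), 71.56504821777344) [0.48606849 0.1051497  0.06      ]
```

View pics/crop1.png

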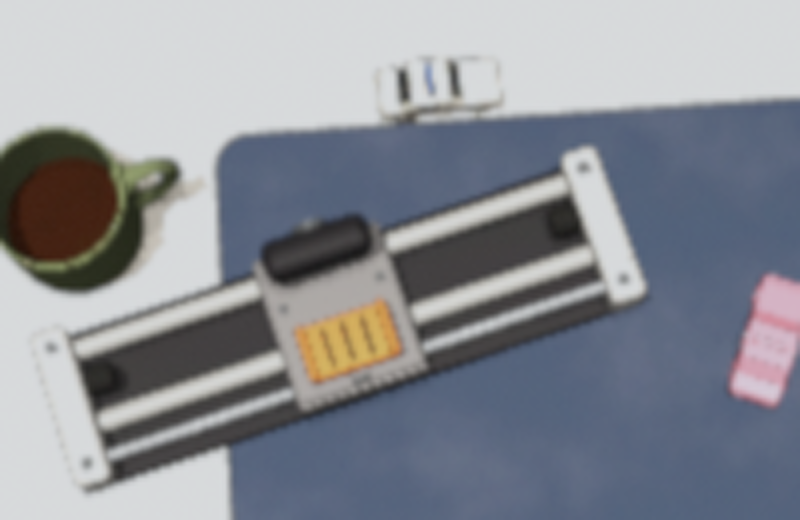

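The crop confirms it: the white car with the blue roof light is at crop (440,85), by the right end of the rail. The mug is by the left end and the pink car at (770,340) is the look-alike. Rail end-block screws: left (52,348) and (86,463), right (583,168) and (623,279).

Run:
```python
from h import *
s=snapshot("top"); K=s["mtx"];T=s["T"]
def ray(u,v,z):
    d=np.linalg.inv(K)@[u,v,1]; d=T[:3,:3]@[d[0],-d[1],-d[2]]; o=T[:3,3]; return o+d*(z-o[2])/d[2]
P=[ray(200+(u+.5)/4-.5,200+(v+.5)/4-.5,.042) for u,v in [(52,348),(86,463),(583,168),(623,279)]]
L=(P[0]+P[1])/2;R=(P[2]+P[3])/2; d=R-L; a=np.arctan2(d[0],-d[1]); print("yaw",a,"len",np.linalg.norm(d),"mid",(L+R)/2)
a2=np.arctan2(*(P[0]-P[1])[[1,0]]);a3=np.arctan2(*(P[2]-P[3])[[1,0]]);print(a2,a3)
ex=np.r_[np.cos(a),np.sin(a),0]; ey=np.r_[-np.sin(a),np.cos(a),0]
b=(L+R)/2-0.02*ex; print("button from rail",b,"-ey",-ey,"ex",ex)
for dd in landmark_of("top","button_top")[:1]: print(W(s,dd["xyz"]))
e=read_state(); print(e["eef_pos"], b-e["eef_pos"])
```

```text
yaw 0.27165588568152077 len 0.33376290671100955 mid [0.50636338 0.11112875 0.042     ]
0.2567140358176638 0.26805056098267316
button from rail [0.48709683 0.10576221 0.042     ] -ey [ 0.26832696 -0.9633279  -0.        ] ex [0.9633279  0.26832696 0.        ]
[0.48532834 0.10339266 0.05959558]
[ 0.29653011 -0.60638661  0.24531806] [ 0.19056671  0.71214882 -0.20331806]
```

arm_command(xyz=[[0.01,0.03,0],[0.02,0.065,0],[0.03,0.1,0],[0.04,0.135,0],[0.05,0.17,0],[0.06,0.205,0],[0.07,0.24,0],[0.08,0.275,0],[0.09,0.31,0],[0.1,0.345,0],[0.11,0.38,0],[0.11,0.38,0]], twist=[[0,0,-0.03],[0,0,-0.06],[0,0,-0.09],[0,0,-0.12],[0,0,-0.15],[0,0,-0.184],[0,0,-0.184],[0,0,-0.184],[0,0,-0.184],[0,0,-0.184],[0,0,-0.184],[0,0,-0.184]], hand=[0,0,0,0,0,0,0,0,0,0,0,0])

```text
time_s: 1.75
eef_pos: [0.4075, -0.2212, 0.2455]
tcp_rot: [-0.001, 0.991, 0.137, 0.001]
contact_force: [-1.2, 0.4, 0.1]
gripper_width: 0.0001
finger_force: 0.0
```

arm_command(xyz=[[0.007,0.03,0],[0.014,0.06,0],[0.021,0.09,0],[0.028,0.12,0],[0.035,0.15,0],[0.042,0.18,0],[0.049,0.21,0],[0.056,0.24,-0.02],[0.063,0.27,-0.04],[0.07,0.3,-0.06],[0.0785,0.33,-0.08],[0.0785,0.33,-0.1]], twist=[[0,0,0],[0,0,0],[0,0,0],[0,0,0],[0,0,0],[0,0,0],[0,0,0],[0,0,0],[0,0,0],[0,0,0],[0,0,0],[0,0,0]], hand=[0,0,0,0,0,0,0,0,0,0,0,0])

```text
time_s: 2.75
eef_pos: [0.4869, 0.1075, 0.1452]
tcp_rot: [-0.001, 0.991, 0.137, 0.002]
contact_force: [1.3, 0.1, 1.3]
gripper_width: -0.0
finger_force: 0.0
```

arm_command(xyz=[[0,0,-0.02],[0,0,-0.04],[0,0,-0.05],[0,0,-0.055],[0,0,-0.055]], twist=[[0,0,0],[0,0,0],[0,0,0],[0,0,0],[0,0,0]], hand=[0,0,0,0,0])

```text
time_s: 3.17
eef_pos: [0.4844, 0.1031, 0.0894]
tcp_rot: [0.0, 0.991, 0.135, -0.001]
contact_force: [-0.3, 0.4, -0.0]
gripper_width: 0.0001
finger_force: 0.0
```

Run:
```python
from h import *
a=snapshot("scene")["pixels"][200:290,220:370]; b=snapshot("top")["pixels"][210:330,200:370]
a=cv2.resize(a,(500,300),interpolation=2); b=cv2.resize(b,(425,300),interpolation=2)
cv2.imwrite("pics/c2.png",np.vstack([a,cv2.copyMakeBorder(b,0,0,0,75,0)]))
```

```text
(no output)
```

View pics/c2.png

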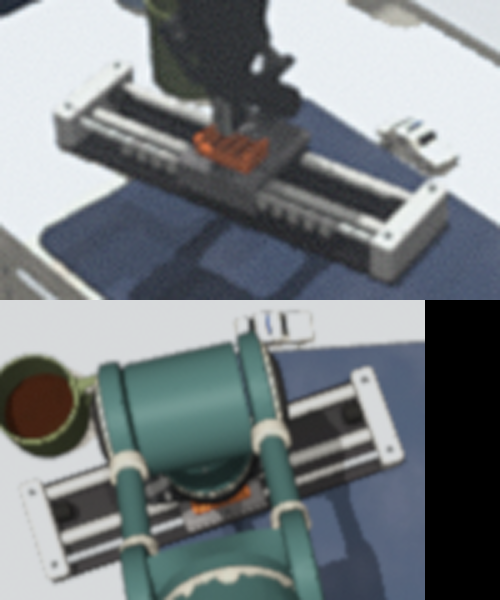

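The upper half of the picture (scene) shows the shut fingertips at (230,115), just above the orange button at (230,150). They are central along the rail, between the ridges. The top view is mostly hidden by the wrist. Now I press down.

arm_command(xyz=[[0,0,-0.008],[0,0,-0.013],[0,0,-0.016],[0,0,-0.018],[0,0,-0.02],[0,0,-0.022],[0,0,-0.022]], twist=[[0,0,0],[0,0,0],[0,0,0],[0,0,0],[0,0,0],[0,0,0],[0,0,0]], hand=[0,0,0,0,0,0,0])

```text
time_s: 3.85
eef_pos: [0.4848, 0.1035, 0.0681]
tcp_rot: [0.0, 0.991, 0.135, -0.0]
contact_force: [-1.4, -0.7, 3.0]
gripper_width: -0.0002
finger_force: 1.5
```

arm_command(xyz=[[0,0,-0.002],[0,0,-0.004],[0,0,-0.006],[0,0,-0.007],[0,0,-0.007]], twist=[[0,0,0],[0,0,0],[0,0,0],[0,0,0],[0,0,0]], hand=[0,0,0,0,0])

```text
time_s: 4.27
eef_pos: [0.4852, 0.1036, 0.0629]
tcp_rot: [0.0, 0.991, 0.135, -0.0]
contact_force: [-6.6, -1.7, 15.4]
gripper_width: 0.0001
finger_force: 7.8
```

arm_command(xyz=[[0.001,-0.003,0],[0.002,-0.007,0],[0.003,-0.011,0],[0.004,-0.015,0],[0.005,-0.019,0],[0.0065,-0.023,0],[0.0075,-0.027,0],[0.0085,-0.031,0],[0.0098,-0.035,0],[0.011,-0.039,0],[0.012,-0.043,0],[0.012,-0.043,0]], twist=[[0,0,0],[0,0,0],[0,0,0],[0,0,0],[0,0,0],[0,0,0],[0,0,0],[0,0,0],[0,0,0],[0,0,0],[0,0,0],[0,0,0]], hand=[0,0,0,0,0,0,0,0,0,0,0,0])

```text
time_s: 5.27
eef_pos: [0.4974, 0.0599, 0.0629]
tcp_rot: [0.0, 0.991, 0.135, -0.0]
contact_force: [-6.2, -2.8, 15.2]
gripper_width: -0.0003
finger_force: 7.7
```

arm_command(xyz=[[0.001,-0.003,0],[0.002,-0.007,0],[0.003,-0.011,0],[0.004,-0.015,0],[0.005,-0.019,0],[0.0065,-0.023,0],[0.0075,-0.027,0],[0.0085,-0.031,0],[0.0098,-0.035,0],[0.011,-0.039,0],[0.012,-0.043,0],[0.012,-0.043,0]], twist=[[0,0,0],[0,0,0],[0,0,0],[0,0,0],[0,0,0],[0,0,0],[0,0,0],[0,0,0],[0,0,0],[0,0,0],[0,0,0],[0,0,0]], hand=[0,0,0,0,0,0,0,0,0,0,0,0])

```text
time_s: 6.27
eef_pos: [0.5094, 0.0167, 0.0629]
tcp_rot: [0.0, 0.991, 0.135, -0.0]
contact_force: [-6.5, -1.4, 14.5]
gripper_width: 0.0001
finger_force: 7.6
```

arm_command(xyz=[[0.0005,-0.002,0],[0.001,-0.004,0],[0.0016,-0.006,0],[0.0022,-0.008,0],[0.0028,-0.01,0],[0.0028,-0.01,0]], twist=[[0,0,0],[0,0,0],[0,0,0],[0,0,0],[0,0,0],[0,0,0]], hand=[0,0,0,0,0,0])

```text
time_s: 6.77
eef_pos: [0.5123, 0.0091, 0.0629]
tcp_rot: [-0.002, 0.991, 0.134, 0.0]
contact_force: [-6.1, 6.6, 15.4]
gripper_width: 0.0002
finger_force: 7.2
```

arm_command(xyz=[[0.0003,-0.001,0],[0.0006,-0.002,0],[0.0009,-0.003,0],[0.0009,-0.003,0]], twist=[[0,0,0],[0,0,0],[0,0,0],[0,0,0]], hand=[0,0,0,0])

```text
time_s: 7.1
eef_pos: [0.5139, 0.0063, 0.0629]
tcp_rot: [-0.001, 0.991, 0.134, 0.001]
contact_force: [-3.7, 6.7, 11.8]
gripper_width: 0.0003
finger_force: 6.1
```

The carriage has stopped and the fingertip now slips on the face, so it is against the stop. I lift straight up.

arm_command(xyz=[[0,0,0.004],[0,0,0.01],[0,0,0.018],[0,0,0.03],[0,0,0.05],[0,0,0.08],[0,0,0.11],[0,0,0.14],[0,0,0.16]], twist=[[0,0,0],[0,0,0],[0,0,0],[0,0,0],[0,0,0],[0,0,0],[0,0,0],[0,0,0],[0,0,0]], hand=[0,0,0,0,0,0,0,0,0])

```text
time_s: 7.85
eef_pos: [0.5137, 0.0043, 0.2252]
tcp_rot: [0.001, 0.991, 0.135, 0.002]
contact_force: [-0.3, 0.3, 0.4]
gripper_width: 0.0002
finger_force: 0.0
```

arm_command(xyz=[[-0.01,-0.03,0],[-0.02,-0.06,0],[-0.03,-0.09,0],[-0.04,-0.12,0],[-0.05,-0.15,0],[-0.06,-0.18,0],[-0.07,-0.21,0],[-0.08,-0.24,0],[-0.09,-0.27,0],[-0.1,-0.3,0],[-0.1,-0.3,0]], twist=[[0,0,0],[0,0,0],[0,0,0],[0,0,0],[0,0,0],[0,0,0],[0,0,0],[0,0,0],[0,0,0],[0,0,0],[0,0,0]], hand=[0,0,0,0,0,0,0,0,0,0,0])

```text
time_s: 8.77
eef_pos: [0.4109, -0.3001, 0.2221]
tcp_rot: [0.002, 0.991, 0.133, -0.0]
contact_force: [-0.4, 0.8, -0.1]
gripper_width: -0.0003
finger_force: 0.0
```

Run:
```python
from h import *
a=snapshot("scene")["pixels"][200:290,220:370]; s=snapshot("top");b=s["pixels"][210:330,200:370]
a=cv2.resize(a,(500,300),interpolation=2); b=cv2.resize(b,(425,300),interpolation=2)
cv2.imwrite("pics/c3.png",np.vstack([a,cv2.copyMakeBorder(b,0,0,0,75,0)]))
for q in ["button_top","carriage_mid","toy_car_c","mug_c"]:
    print(q,[W(s,d["xyz"]).round(3).tolist() for d in landmark_of("top",q)[:2]])
```

```text
button_top [[0.514, 0.012, 0.059]]
carriage_mid [[0.535, 0.019, 0.05]]
toy_car_c [[0.481, -0.15, 0.017], [0.656, 0.047, 0.015]]
mug_c [[0.582, 0.255, 0.045]]
```

View pics/c3.png

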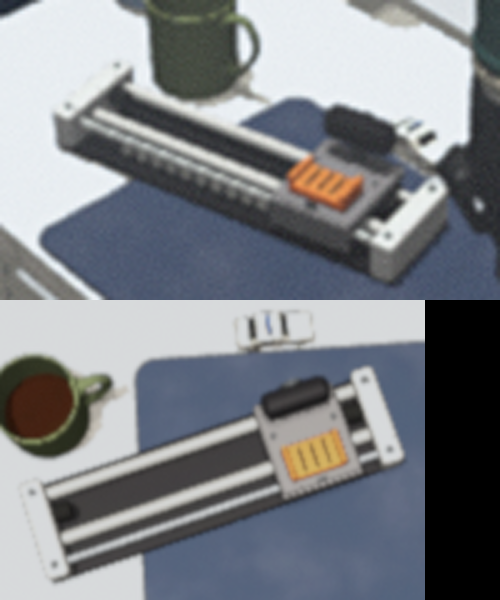

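The scene half shows the button sprung up at (325,185) and the carriage against the bumper near the right end block. The landmarks give about 96 mm of travel, and the car and mug have not moved.

```bash
python3 -c "
from plant import *
print(finish_job())"
```

```text
the job is handed in; nothing more can be done
None
```

The carriage moved about 96 mm and is locked against the end stop on the white car's side. The button is back up, the car and mug have not moved, and the job is handed in.

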